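# Square up a note block and throw the clamp lever

## Task

Get the note block ready for gluing in the jig: push the yellow-covered block along between the rails until it sits flush against the metal fence, then flip the red-knobbed clamp lever over past its centre, away from where it leans now, so that it snaps to its other stop and the rubber pad presses on the block. Do it all by pushing with the fingertips: do not lift or tip the block, and leave everything else as it stands.

Things in the scene. Friction and masses are not known exactly. Their poses are not given: they have to be found in the camera images.
- jig: wooden padding jig fixed to the bench, board 280 mm (its x) by 320 mm (its y, -150 to +170 mm), 12 mm thick; origin at bench level on the channel's middle line; x points along the channel to the fence, z up. Aluminium rails along x: inner faces at y = -82 and +82 mm, tops 26 mm above the bench, from x = -130 to +60 mm. A ledge outside the +y rail holds loose things
- fence (a point): upper edge, mid-width, of the aluminium fence's face, which stands across the channel at the jig's x = +60 mm and reaches 52 mm above the bench
- tower (a point): centre of the top of the blue clamp tower on the jig's -y side (75 mm in x, 34 mm in y, 68 mm high; two hinge cheeks at jig x -20 to +20 mm rise to 95 mm)
- presser_top (a point): centre of the top of the steel presser bar, 26 mm (x) by 86 mm (y) by 12 mm, that reaches from the tower over the channel to the jig's y = -15 mm, at x = +9 to +35 mm; its top is 80 mm above the bench when open, 14 mm lower when clamped
- block: loose note block, yellow cover, white edges, 105 mm (its x) by 148 mm (its y) by 30 mm high, about 0.36 kg, lying flat on the jig board (12 mm above the bench) between the rails, short of the fence; origin at the centre of its underside, x towards the fence within 3 degrees. Flush with the fence its origin is at x = +7.5 mm in the jig's frame
- lever (a joint): clamp lever with two stable stops, rad: 0 open (leans 0.6 rad from upright to the jig's -x), 0.6 upright (centre), 1.2 clamped (leans 0.6 rad to +x). A spring drives it to the nearer stop: about 5 N at the knob start it moving, less nearer the centre; past the centre it snaps over by itself. Steel rod 12 mm thick
- hinge (a point): middle of the lever's hinge axis, which lies along the jig's y: at x = 0, y = -117 mm in the jig's frame, 85 mm above the bench
- knob (a point): centre of the red ball knob (30 mm across) at the lever's end, 100 mm from the hinge axis; 168 mm above the bench when open or clamped, 185 mm when upright
- pad: black rubber pad, 32 mm across, on the presser bar above the channel at x = +22 mm, y = -28 mm in the jig's frame; origin at the centre of its underside, 10 mm above the block's top when open. The lever lowers it: clamped on the block it presses down on a spring with about 10 N
- tape_roll: roll of orange tape lying flat, 60 mm across, 22 mm high, on the jig board's ledge on the +y side; origin under its centre
- glue_stick: glue stick standing upright on the same ledge, 27 mm across, 85 mm high, white with blue cap; origin under its centre
- stapler: blue and black stapler on the bench, 135 x 34 x 51 mm; origin under its centre
- pen_cup: empty black pen cup, 80 mm across, 95 mm high; origin under its centre
- note_cube: stack of yellow, green and pink notes, 76 x 76 x 50 mm; origin under its centre
- pin_box: small brown box, 85 x 55 x 28 mm; origin under its centre
- marker: blue and white marker lying on the bench, 125 mm long, 18 mm thick; origin under its centre
Mind the look-alikes: they are no part of the job. Leave any purple or turquoise look-alike of the block alone.

How it is judged:
By the outcome, as a careful person would: the job done as asked, in the order asked, and still so for the second after the job is handed in, with the robot touching nothing.
It also fails if it takes over 42 s, if anything falls off the work surface, if the arm or the gripper's body presses on something with over 40 N, if the wrist force passes 120 N, or if a joint passes its speed limit or range.

## Robot

A 6-joint arm with a two-finger parallel gripper is mounted at the origin on the work surface. World frame = base frame: x ahead of the robot, y to its left, z up, the work surface at z = 0. Lengths are in m, angles in degrees, forces in N, time in s.
With the tool pointing down it reaches from about 0.375 to 0.9 m from the base axis. Payload 3.1 kg.
Tool frame: the origin (TCP) lies midway between the tips of the shut fingers; the grasp point (between the pads) lies 19 mm behind it; z points along the fingers, y is the direction in which the jaws open and shut (so a half turn about z gives the same grasp; the last joint's range is limited). The gripper opens to 87 mm and grips with 3 to 60 N. Pads are 19 mm wide; open, the fingers measure 117 mm over their backs; the gripper's body (75 mm by 190 mm) begins 51 mm behind the grasp point.
Start: joints at [-75.487, 30.224, 82.088, -0, 67.689, -10.227], TCP at [0.262, -0.568, 0.197] pointing down, gripper open.
Joint ranges: [-176.69, 176.69], [-43.24, 126.21], [12.49, 139.97], [-82, 262], [0, 151.66], [-163.58, 163.58]. Speed limits (degrees/s): [159.86, 159.86, 180, 180, 180, 180].

## Interface

Orientations are given as a 3x3 rotation matrix whose columns are the frame's x, y, z axes.
In Python, from rig import status, vision, bot, models gives the robot as it stands.
- The arm moves only by the tool send_rows, never from a script. Its argument "moves" is a list of rows, each a list of 7 numbers: the shift along the tool's x, y, z in units of 25 mm (1.0 is 25 mm), then the turn, a rotation vector about the tool's x, y, z in units of 10 degrees (1.0 is 10 degrees), then the closure, from -1 (fully open) to 1 (shut), so that 0 is half open. In form: [[dx, dy, dz, rx, ry, rz, hand], ...]. A call has 1 to 12 rows; each row shifts and turns the commanded pose from where the row before left it, along the tool's axes as they then stand; what a row does not reach is not made up. A row lasts 1/8 s, in which the tool goes at most 62.5 mm and 10.7 degrees, less where a joint would pass 70% of its speed; a pose out of reach is approached as far as the arm can. A call is refused whole if a number of a shift passes 1 or a number of a turn 1, either way. A call with a gripper value outside its range is refused whole. The fingers move at their own pace and stop on an object; the grip force is fixed at half the most. Time passes only in rows, so rows that do not move let the fingers close. It gives the time, the measured TCP pose, the force and the opening at its end, in the units of the state.
- status.read_state(): the state, without advancing time (a new reading comes with each control period).
- vision.capture(name): name is "side" or "top" or "wrist"; returns a dict with "img" (420x560x3 uint8, red, green, blue), "depth" (420x560 float32, m along the optical axis (not along the pixel's ray), 0 where there is no reading), "fx", "fy", "cx", "cy" (pixels), "distortion" ([k1, k2, p1, p2, k3] as OpenCV has them; the pictures are not rectified), "pose" (4x4, takes a point from camera to world coordinates); the wrist camera has in their place "hand_eye" (4x4, takes a point from camera to tool coordinates, whose origin is the TCP and whose axes are the flange's). Camera axes: x right, y up, looking along -z (the intrinsics and any distortion apply to the point x, -y, -z); pixel columns grow to the right and rows downward; lengths in m; the calibration is good to about 2 mm. A picture is of the moment at which its call begins: read the wrist's pose just before it.
- bot.hand_in(): hands the job in, once; it reports no verdict.
Trained networks look in the newest picture that a camera, given by its name, has taken for a name from the list of things; names that differ only in an ending like _2 or _b are one class to them, and where a whole thing is asked for, a point or a joint stands for the part that bears it (a point fixed in the world has none). Each returns a list of dicts, best first, with "confidence" (0 to 1); they miss things now and then, are a little off and sometimes report something else, mostly with a low value. They report only what shows in the picture. A call takes as long as a camera call. They do not tell look-alikes from the thing itself.
- models.masks_of(camera, name): "mask" (420x560 bool, what is visible of it) and "extent" ([left, top, right, bottom] in pixels, round what is visible of it).
- models.landmark_of(camera, name): "point" ([column, row] in pixels: a listed point, or the origin of a listed thing).
The state is a dict: "time_s": time; "joint_positions": joint angles; "qvel": joint speeds; "tau": joint torques, N m; "position": TCP position; "tcp_rot": TCP orientation; "force": force on the tool from outside, world axes, zero at the start; "moment": the same for the moment, N m; "opening": opening from 0.0 (shut) to 1.0 (fully open).
Only numpy, scipy, OpenCV 4.12 (cv2) and the standard library are available. Lean on these libraries where they do the work, as an engineer would, in place of code of your own. Each camera call takes 0.05 s, during which the arm holds its last target.

## Working session

There is one attempt and no reset: what is moved stays moved. The work goes in short steps, Python scripts to look and compute and a tool call to move; the robot and the scene stay as the last step left them, time stands still between calls to the robot, and variables do not carry over. Pictures are saved under pics/ and viewed, and the job is handed in when it is done.

Besides the shell and the picture viewer there is one more tool, called after "Request:" as name(argument=value, ...) on one line, values as JSON. send_rows: Moves the arm, as the interface text tells. Its arguments: {"type":"object","properties":{"moves":{"type":"array"}},"required":["moves"]}

```bash
ls; mkdir -p pics
cat > h.py <<'E'
import numpy as np, cv2
from rig import status, vision, bot, models
def save(c,n):
    cv2.imwrite(f'pics/{n}.png',cv2.cvtColor(c['img'],cv2.COLOR_RGB2BGR))
def ray(c,px):
    K=np.array([[c['fx'],0,c['cx']],[0,c['fy'],c['cy']],[0,0,1]]);
    u=cv2.undistortPoints(np.array([[px]],float),K,np.array(c['distortion'],float))[0,0]
    P=np.array(c['pose']); d=P[:3,:3]@np.array([u[0],-u[1],-1.0]); return P[:3,3],d
def atz(c,px,z):
    o,d=ray(c,px); return o+d*(z-o[2])/d[2]
def atd(c,px):
    x,y=int(round(px[0])),int(round(px[1])); p=c['depth'][max(0,y-1):y+2,max(0,x-1):x+2]; p=p[p>0]
    o,d=ray(c,px); return o+d*(np.median(p) if len(p) else np.nan)
E
python3 - <<'E'
from h import *
np.set_printoptions(precision=4,suppress=True)
s=status.read_state(); print(s['time_s'],s['position'],s['tcp_rot'])
for cam in ['top','side']:
    c=vision.capture(cam); save(c,cam+'0'); print(cam,np.array(c['pose'])[:3,3])
    for n in ['jig','fence','tower','presser_top','block','lever','hinge','knob','pad','tape_roll','glue_stick']:
        for r in models.landmark_of(cam,n)[:3]:
            print(n,round(r['confidence'],2),np.round(r['point'],1),atd(c,r['point']))
E
```

```text
pics
0.0 [ 0.2614 -0.5668  0.1961] [[ 0.9082  0.4185 -0.0005]
 [ 0.4185 -0.9082  0.0021]
 [ 0.0004 -0.0021 -1.    ]]
top [0.3677 0.0082 1.2354]
jig 0.9 [255.1 172.8] [0.5799 0.0743 0.0437]
jig 0.54 [303.  189.6] [ 0.5152 -0.04    0.1825]
fence 0.98 [257.  144.8] [0.6501 0.068  0.0528]
fence 0.24 [125.3 245.3] [0.4016 0.4009 0.0525]
tower 0.63 [256.9 171.1] [0.5843 0.0697 0.0431]
tower 0.59 [302.1 165.8] [ 0.5852 -0.043   0.0987]
presser_top 0.84 [279.1 158.5] [0.6083 0.0125 0.0791]
block 0.96 [373.2 176.9] [ 0.5658 -0.2276  0.0319]
block 0.87 [210.2 293.3] [0.2782 0.1918 0.0313]
block 0.79 [251.4 178.8] [0.5647 0.0838 0.0436]Traceback (most recent call last):
  File "<stdin>", line 7, in <module>
ValueError: it knows: block, fence, glue_stick, hinge, jig, knob, marker, note_cube, pad, pen_cup, pin_box, presser_top, stapler, tape_roll, tower
```

Run:
```python
from h import *
np.set_printoptions(precision=4,suppress=True)
for cam in ['top','side']:
    c=vision.capture(cam); save(c,cam+'1'); 
    for n in ['jig','fence','tower','presser_top','block','hinge','knob','pad','tape_roll','glue_stick','stapler','pen_cup','note_cube','pin_box','marker']:
        for r in models.landmark_of(cam,n)[:3]:
            if r['confidence']>.4: print(cam,n,round(r['confidence'],2),np.round(r['point'],1),atd(c,r['point']))
```

```text
top jig 0.69 [257.7 170.9] [0.5847 0.0676 0.0439]
top fence 0.89 [259.4 146.5] [0.6466 0.0622 0.0484]
top fence 0.63 [441.3 179.3] [ 0.5569 -0.4038  0.0298]
top tower 0.93 [301.4 166.1] [ 0.584  -0.0412  0.1011]
top tower 0.74 [254.3 179.3] [0.5632 0.0765 0.044 ]
top presser_top 0.91 [278.2 161. ] [0.6016 0.0149 0.0813]
top block 0.97 [375.7 175.3] [ 0.5699 -0.2342  0.0318]
top block 0.92 [210.  291.3] [0.2832 0.1922 0.0319]
top block 0.87 [252.  178.3] [0.5659 0.0823 0.0438]
top hinge 0.7 [301.3 165.4] [ 0.5862 -0.0411  0.0986]
top knob 0.81 [301.  187.7] [ 0.5196 -0.0356  0.1821]
top knob 0.54 [253.7 179.1] [0.5637 0.078  0.0441]
top tape_roll 0.54 [206.6 139.4] [0.6767 0.2023 0.0133]
top glue_stick 0.48 [208.5 188.4] [0.5403 0.191  0.0565]
top stapler 0.57 [454.3 231.9] [ 0.4203 -0.4255  0.0433]
top pen_cup 0.7 [128.3 188.9] [0.5498 0.4085 0.0112]
top note_cube 0.82 [125.7 248.7] [0.3931 0.4005 0.0502]
top marker 0.57 [374.4 284.9] [ 0.2897 -0.2265  0.0021]
side jig 0.7 [243.6 246.4] [0.5639 0.1159 0.0428]
side fence 0.95 [222.9 225.3] [0.6573 0.0515 0.0514]
side fence 0.7 [328.1 177.5] [ 0.422  -0.4263  0.0046]
side tower 0.8 [257.3 210.4] [ 0.5723 -0.0257  0.0756]
side block 0.8 [270.9 195.5] [ 0.5803 -0.1863  0.0325]
side block 0.64 [333.  297.3] [0.2784 0.2173 0.029 ]
side block 0.61 [247.6 244.9] [0.5555 0.1052 0.0422]
side hinge 0.47 [261.1 204.2] [ 0.5652 -0.0418  0.0905]
side knob 0.52 [271.8 184.2] [ 0.5265 -0.0302  0.178 ]
side pad 0.6 [236.  225.6] [0.6135 0.0513 0.0606]
side tape_roll 0.77 [196.5 269. ] [0.661  0.227  0.0233]
side glue_stick 0.53 [240.2 274.8] [0.5366 0.2119 0.0251]
side stapler 0.85 [330.  177.2] [ 0.4145 -0.4253  0.0079]
side pen_cup 0.92 [204.3 338.5] [0.5328 0.4386 0.0339]
side note_cube 0.58 [265.3 356.8] [0.3819 0.4503 0.0479]
side pin_box 0.67 [288.9 173.5] [ 0.5706 -0.382   0.0187]
side marker 0.68 [354.7 214.6] [ 0.2836 -0.2072  0.0036]
```

View pics/top0.png

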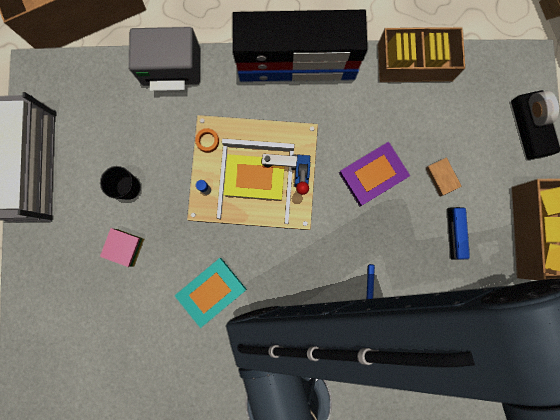

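```bash
ls pics
```

```text
side1.png
top0.png
top1.png
```

The picture shows the jig at about (190–318, 115–230) with the fence at the top (world +x). The knob is at (302, 188), leaning toward −x. The purple and turquoise look-alikes lie outside the jig.

Run:
```python
import cv2
a=cv2.imread('pics/top1.png')[105:240,180:330]
cv2.imwrite('pics/top1z.png',cv2.resize(a,None,fx=4.4,fy=4.4,interpolation=cv2.INTER_CUBIC))
a=cv2.imread('pics/side1.png')[150:310,160:340]
cv2.imwrite('pics/side1z.png',cv2.resize(a,None,fx=3.7,fy=3.7,interpolation=cv2.INTER_CUBIC))
```

```text
(no output)
```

View pics/top1z.png

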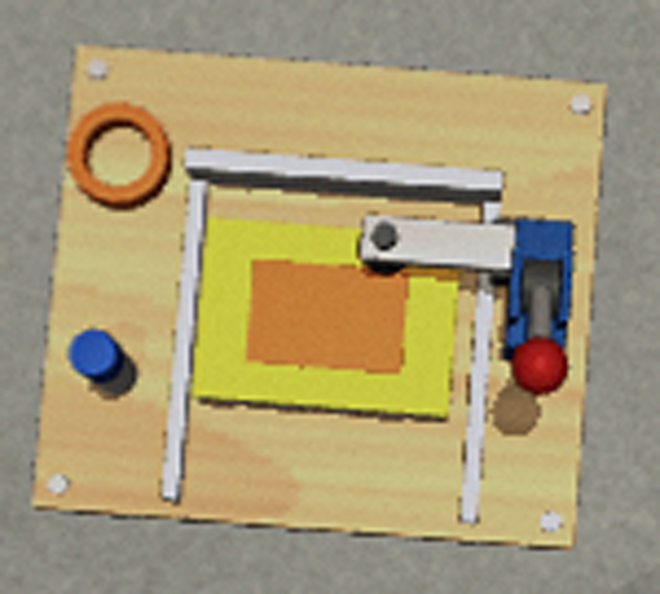

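View pics/side1z.png

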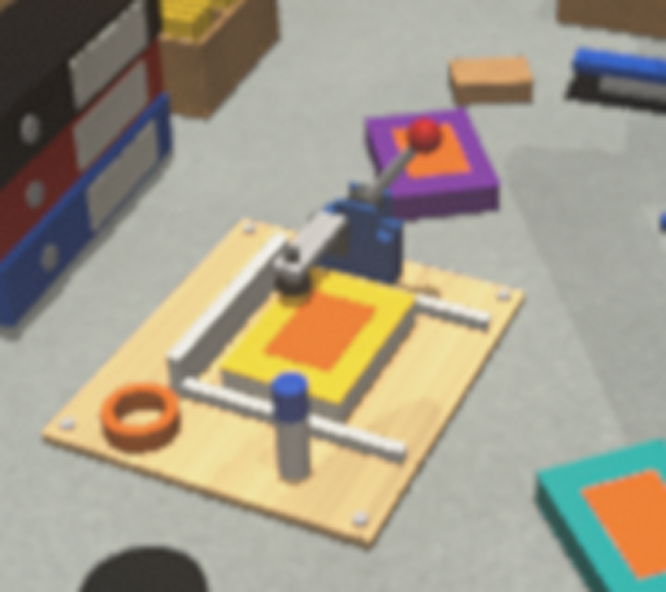

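Run:
```python
from h import *
np.set_printoptions(precision=4,suppress=True)
c=vision.capture('top')
def z(p,h): return atz(c,((p[0]+.5)/4.4-.5+180,(p[1]+.5)/4.4-.5+105),h)[:2]
cor=np.array([z(p,.012) for p in [(79,46),(605,86),(574,547),(33,507)]]); print(cor)
TL,TR,BR,BL=cor
ys=[(TL-TR),(BL-BR)]; xs=[TL-BL,TR-BR]
print([np.linalg.norm(v) for v in ys+xs])
for v in xs: print('yaw',np.degrees(np.arctan2(v[1],v[0])))
for v in ys: print('yaw',np.degrees(np.arctan2(-v[0],v[1])))
th=np.mean([np.arctan2(v[1],v[0]) for v in xs]+[np.arctan2(-v[0],v[1]) for v in ys])
R=np.array([[np.cos(th),-np.sin(th)],[np.sin(th),np.cos(th)]])
o=cor.mean(0)-R@[0,.010]; print('origin if xcentred',o,np.degrees(th))
J=lambda p:R.T@(p-o)
for n,p,h in [('railL near out',(163,497),.026),('railL near in',(178,499),.026),('railR near in',(461,520),.026),('railR near out',(477,521),.026),('fence faceL',(187,170),.052),('fence faceR',(500,187),.052),
 ('blkTL',(205,219),.042),('blkBL',(195,397),.042),('blkBR',(446,417),.042),('blkRtop',(457,290),.042),('knob',(539,366),.168),('presser FL',(360,262),.08),('presserBL',(366,217),.08)]:
    print(n,J(z(p,h)), z(p,h))
k=models.landmark_of('top','knob')[0]['point']; print(k, J(atz(c,k,.168)[:2]))
```

```text
[[ 0.7434  0.2264]
 [ 0.7123 -0.089 ]
 [ 0.4365 -0.0637]
 [ 0.4658  0.2537]]
[np.float64(0.3169521254432436), np.float64(0.31871461518296096), np.float64(0.2788779563281186), np.float64(0.2769821555106048)]
yaw -5.602465640087961
yaw -5.238931040983607
yaw -5.620263265852397
yaw -5.278350032045581
origin if xcentred [0.5886 0.0719] -5.4350024947423865
railL near out [-0.1286  0.0914] [0.4691 0.175 ]
railL near in [-0.1291  0.0826] [0.4678 0.1663]
railR near in [-0.1288 -0.0822] [0.4526 0.0022]
railR near out [-0.1286 -0.0915] [ 0.4518 -0.007 ]
fence faceL [0.0592 0.0908] [0.6561 0.1567]
fence faceR [ 0.0628 -0.0901] [ 0.6426 -0.0238]
blkTL [0.0334 0.0792] [0.6293 0.1476]
blkBL [-0.0708  0.0758] [0.5252 0.1541]
blkBR [-0.0714 -0.0692] [0.5109 0.0098]
blkRtop [ 0.0028 -0.0699] [0.5847 0.0021]
knob [-0.0564 -0.1165] [ 0.5214 -0.0387]
presser FL [ 0.0076 -0.0149] [0.5947 0.0563]
presserBL [ 0.0335 -0.0162] [0.6203 0.0526]Traceback (most recent call last):
  File "<stdin>", line 18, in <module>
IndexError: list index out of range
```

Request:
send_rows(moves=[[0, 0, -0.5, 0, 0, -1, 1], [0, 0, -0.5, 0, 0, -1, 1], [0, 0, -0.5, 0, 0, -1, 1], [0, 0, -0.5, 0, 0, -1, 1], [0, 0, -0.5, 0, 0, -1, 1], [0, 0, -0.5, 0, 0, -1, 1]])

```text
time_s: 2.75
position: [0.2616, -0.5675, 0.2724]
tcp_rot: [[0.086, 0.996, 0.0], [0.996, -0.086, 0.0], [0.0, 0.0, -1.0]]
force: [0.5, 0.3, 0.6]
opening: 0.399
```

```bash
cat >> h.py <<'E'
np.set_printoptions(precision=4,suppress=True)
th=np.radians(-5.44); JR=np.array([[np.cos(th),-np.sin(th),0],[np.sin(th),np.cos(th),0],[0,0,1]]); JO=np.array([.589,.0719,0])
def toj(p): return JR.T@(np.array(p)-JO)
def st(tgt=None):
    s=status.read_state(); R=np.array(s['tcp_rot']); print(s['time_s'],'jig TCP',toj(s['position']),'force(jig)',JR.T@np.array(s['force']),'open',s['opening']); print(JR.T@R, np.round(s['joint_positions'],1))
    if tgt is not None:
        print('units to target', R.T@(JR@(np.array(tgt)-toj(s['position'])))/.025)
E
python3 -c "
from h import *
st([-.115,.003,.25])"
```

```text
2.75 jig TCP [-0.2653 -0.6676  0.2724] force(jig) [0.4306 0.3069 0.6439] open 0.39902024641320594
[[-0.0089  1.      0.    ]
 [ 1.      0.0089  0.0001]
 [ 0.0001  0.     -1.    ]] [-75.5  26.1  76.8   0.   77.1 -70.6]
units to target [26.7684  6.252   0.9   ]
```

Request:
send_rows(moves=[[1, 0.25, 0, 0, 0, 0.05, 1], [1, 0.25, 0, 0, 0, 0, 1], [1, 0.25, 0, 0, 0, 0, 1], [1, 0.25, 0, 0, 0, 0, 1], [1, 0.25, 0, 0, 0, 0, 1], [1, 0.25, 0, 0, 0, 0, 1], [1, 0.25, 0, 0, 0, 0, 1], [1, 0.25, 0, 0, 0, 0, 1], [1, 0.25, 0, 0, 0, 0, 1], [1, 0.25, 0, 0, 0, 0, 1], [1, 0.25, 0, 0, 0, 0, 1], [1, 0.25, 0, 0, 0, 0, 1]])

```text
time_s: 4.25
position: [0.3665, -0.275, 0.2721]
tcp_rot: [[0.1, 0.995, 0.0], [0.995, -0.1, -0.0], [-0.0, 0.0, -1.0]]
force: [-0.5, -0.6, -0.0]
opening: 0.003
```

Request:
send_rows(moves=[[1, 0.25, 0, 0, 0, 0, 1], [1, 0.25, 0, 0, 0, 0, 1], [1, 0.25, 0, 0, 0, 0, 1], [1, 0.25, 0, 0, 0, 0, 1], [1, 0.25, 0, 0, 0, 0, 1], [1, 0.25, 0, 0, 0, 0, 1], [1, 0.25, 0, 0, 0, 0, 1], [1, 0.25, 0, 0, 0, 0, 1], [1, 0.25, 0, 0, 0, 0, 1], [1, 0.25, 0, 0, 0, 0, 1], [1, 0.25, 0, 0, 0, 0, 1], [1, 0.25, 0, 0, 0, 0, 1]])

```text
time_s: 5.75
position: [0.4707, 0.0159, 0.2722]
tcp_rot: [[0.1, 0.995, 0.0], [0.995, -0.1, -0.0], [-0.0, 0.0, -1.0]]
force: [0.0, -0.3, 0.5]
opening: 0.006
```

```bash
python3 -c "
from h import *
st([-.115,.003,.25])"
```

```text
5.75 jig TCP [-0.1124 -0.0669  0.2722] force(jig) [ 0.0805 -0.3192  0.5284] open 0.005822185381535763
[[ 0.0052  1.      0.0004]
 [ 1.     -0.0052 -0.0001]
 [-0.0001  0.0004 -1.    ]] [-11.7  12.9  97.7  -0.   69.4  -6. ]
units to target [ 2.7966 -0.1175  0.886 ]
```

Request:
send_rows(moves=[[0.9, 0, 0, 0, 0, -0.03, 1], [0.9, 0, 0, -0.75, 0, 0, 1], [1, -0.1, 0, -0.75, 0, 0, 1], [0, 0, 0, 0, 0, 0, 1]])

```text
time_s: 6.25
position: [0.4711, 0.0866, 0.2709]
tcp_rot: [[0.092, 0.963, 0.255], [0.996, -0.089, -0.023], [0.0, 0.256, -0.967]]
force: [-0.2, -0.6, -0.1]
opening: 0.006
```

```bash
python3 -c "
from h import *
st([-.115,.003,.05])
for n in ['side','wrist']:
  c=vision.capture(n); save(c,n+'2')"
```

```text
6.25 jig TCP [-0.1188  0.0034  0.2709] force(jig) [-0.1462 -0.6358 -0.1043] open 0.006099962627769927
[[-0.0032  0.9667  0.2558]
 [ 1.      0.003   0.001 ]
 [ 0.0002  0.2558 -0.9667]] [ -2.5   7.2 107.4  -0.9  50.6   3.2]
units to target [-0.0201 -2.1142  8.5795]
```

View pics/side2.png

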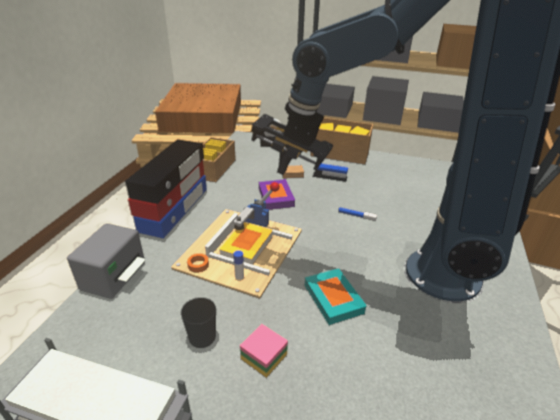

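View pics/wrist2.png

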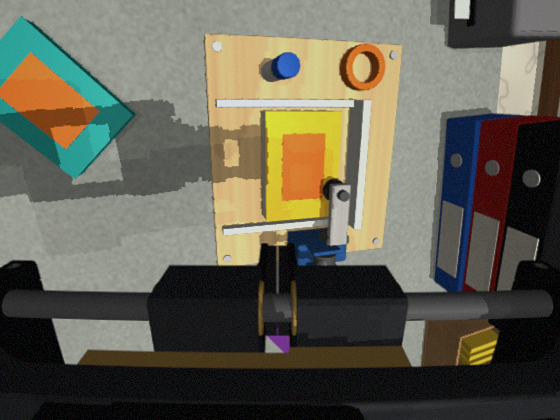

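The wrist view shows the fingers shut, the block with its orange label at about (305, 165), and the long gripper body lying along the channel as planned. Before descending I'm checking where the camera mount sits relative to the glue stick.

```bash
python3 -c "
from h import *
c=vision.capture('wrist'); print(np.array(c['hand_eye']))
t=vision.capture('top')
for n in ['glue_stick','tape_roll']:
  for r in models.landmark_of('top',n)[:2]: print(n,r['confidence'],toj(atz(t,r['point'],.012)))
  for r in models.masks_of('top',n)[:1]: print(r['extent'])
print(toj(atz(t,(180+97/4.4,105+353/4.4),.097)))
"
```

```text
[[-0.0002  0.9521  0.3058  0.0837]
 [ 1.      0.0002  0.     -0.0007]
 [-0.      0.3058 -0.9521 -0.1881]
 [ 0.      0.      0.      1.    ]]
glue_stick 0.51 [-0.0592  0.1288  0.012 ]
[194.9, 182.2, 211.9, 194.2]
tape_roll 0.78 [0.0854 0.1401 0.012 ]
[197.8, 123.4, 222.0, 151.1]
[-0.0585  0.1234  0.097 ]
```

Request:
send_rows(moves=[[0, -0.26, 1, 0, 0, 0, 1], [0, -0.26, 1, 0, 0, 0, 1], [0, -0.26, 1, 0, 0, 0, 1], [0, -0.26, 1, 0, 0, 0, 1], [0, -0.26, 1, 0, 0, 0, 1], [0, -0.26, 1, 0, 0, 0, 1], [0, -0.26, 1, 0, 0, 0, 1], [0, -0.26, 1, 0, 0, 0, 1], [0, -0.26, 1, 0, 0, 0, 1], [0, -0.16, 0.6, 0, 0, 0, 1], [0, 0, 0, 0, 0, 0, 1]])

```text
time_s: 8.02
position: [0.4768, 0.0837, 0.0224]
tcp_rot: [[0.096, 0.962, 0.255], [0.995, -0.093, -0.025], [-0.0, 0.256, -0.967]]
force: [-0.6, 0.2, 0.0]
opening: 0.004
```

```bash
python3 -c "
from h import *
st([-.09,.003,.022])
for n in ['side','top']:
  c=vision.capture(n); save(c,n+'3')
import cv2
a=cv2.imread('pics/side3.png')[150:310,160:340]
cv2.imwrite('pics/side3z.png',cv2.resize(a,None,fx=3.7,fy=3.7,interpolation=cv2.INTER_CUBIC))
"
```

```text
8.025 jig TCP [-0.1128  0.0011  0.0224] force(jig) [-0.6018  0.1144  0.0413] open 0.003628690485719383
[[ 0.0011  0.9666  0.2564]
 [ 1.     -0.0011 -0.0005]
 [-0.0002  0.2564 -0.9666]] [ -2.8  36.3 121.9  -5.8   7.    8.3]
units to target [0.0769 0.8772 0.2494]
```

View pics/side3z.png

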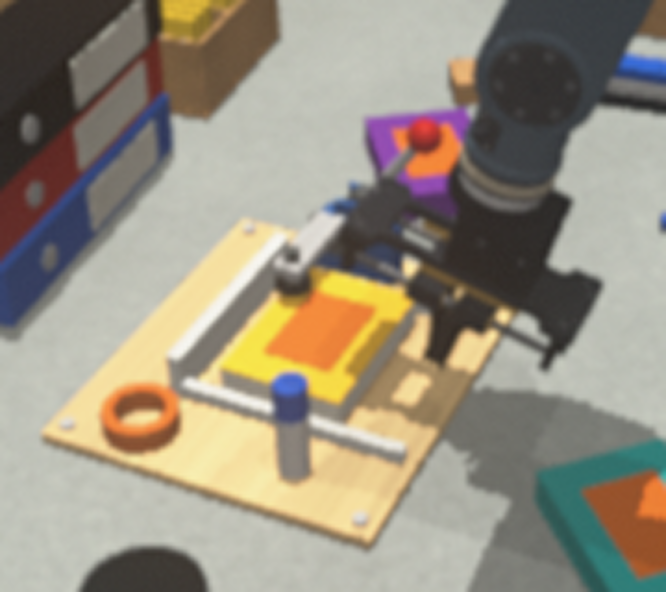

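Request:
send_rows(moves=[[0.04, 0.24, 0.064, 0, 0, 0, 1], [0.04, 0.24, 0.064, 0, 0, 0, 1], [0, 0.24, 0.064, 0, 0, 0, 1], [0, 0.24, 0.064, 0, 0, 0, 1], [0, 0.24, 0.064, 0, 0, 0, 1], [0, 0.24, 0.064, 0, 0, 0, 1], [0, 0.24, 0.064, 0, 0, 0, 1], [0, 0.16, 0.043, 0, 0, 0, 1], [0, 0, 0, 0, 0, 0, 1]])

```text
time_s: 9.25
position: [0.5249, 0.0815, 0.0238]
tcp_rot: [[0.095, 0.961, 0.258], [0.995, -0.092, -0.025], [0.0, 0.259, -0.966]]
force: [-0.3, -0.1, 0.2]
opening: 0.004
```

```bash
python3 -c "
from h import *
st([-.06,.003,.022])
c=vision.capture('top'); save(c,'top4')
import cv2
a=cv2.imread('pics/top4.png')[105:240,180:330]
cv2.imwrite('pics/top4z.png',cv2.resize(a,None,fx=4.4,fy=4.4,interpolation=cv2.INTER_CUBIC))
c=vision.capture('side'); save(c,'side4')
a=cv2.imread('pics/side4.png')[150:310,160:340]
cv2.imwrite('pics/side4z.png',cv2.resize(a,None,fx=3.7,fy=3.7,interpolation=cv2.INTER_CUBIC))
"
```

```text
9.25 jig TCP [-0.0648  0.0035  0.0238] force(jig) [-0.2841 -0.0866  0.2243] open 0.004495202334383158
[[ 0.0004  0.9658  0.2592]
 [ 1.     -0.0004 -0.0001]
 [ 0.      0.2592 -0.9658]] [ -2.8  37.1 115.4  -3.2  12.6   5.7]
units to target [-0.0206  0.1654  0.1178]
```

View pics/top4z.png

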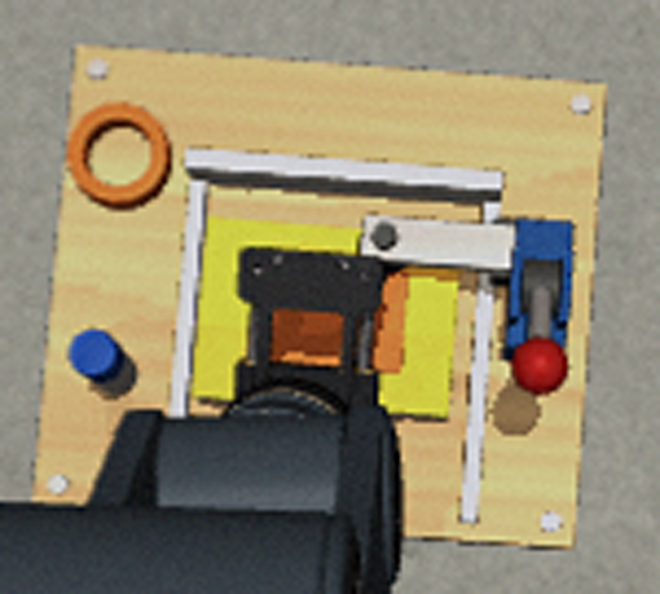

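View pics/side4z.png

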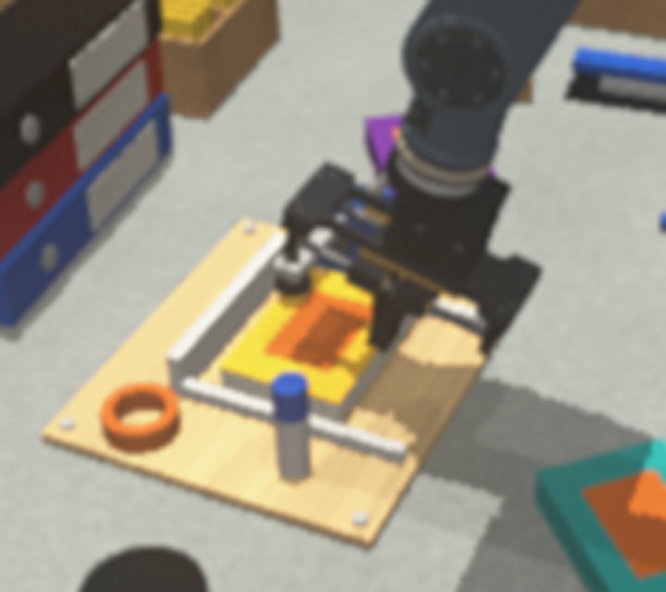

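The block hasn't moved: its near corner is still at (446, 417) in the zoomed top view. The TCP already reads past the block's rear face, so I'm locating the fingertips by depth.

```bash
python3 -c "
from h import *
c=vision.capture('side')
for r in range(230,250,2):
  print(r,[tuple(np.round(1000*toj(atd(c,(x,r)))).astype(int)) for x in range(254,274,2)])
im=cv2.cvtColor(c['img'],cv2.COLOR_RGB2BGR)[200:270,225:305]
cv2.imwrite('pics/s5.png',cv2.resize(im,None,fx=8,fy=8,interpolation=cv2.INTER_NEAREST))
c=vision.capture('wrist');save(c,'wrist5')
"
```

```text
230 [(np.int64(-22), np.int64(-42), np.int64(42)), (np.int64(-28), np.int64(-44), np.int64(43)), (np.int64(-33), np.int64(-48), np.int64(42)), (np.int64(-70), np.int64(14), np.int64(96)), (np.int64(-77), np.int64(17), np.int64(101)), (np.int64(-83), np.int64(15), np.int64(101)), (np.int64(-101), np.int64(41), np.int64(125)), (np.int64(-107), np.int64(42), np.int64(128)), (np.int64(-113), np.int64(43), np.int64(130)), (np.int64(-119), np.int64(42), np.int64(131))]
232 [(np.int64(-27), np.int64(-33), np.int64(42)), (np.int64(-32), np.int64(-36), np.int64(42)), (np.int64(-38), np.int64(-38), np.int64(42)), (np.int64(-69), np.int64(14), np.int64(89)), (np.int64(-76), np.int64(14), np.int64(91)), (np.int64(-82), np.int64(15), np.int64(94)), (np.int64(-101), np.int64(41), np.int64(118)), (np.int64(-107), np.int64(41), np.int64(120)), (np.int64(-113), np.int64(41), np.int64(122)), (np.int64(-119), np.int64(42), np.int64(125))]
234 [(np.int64(-31), np.int64(-23), np.int64(43)), (np.int64(-37), np.int64(-27), np.int64(42)), (np.int64(-42), np.int64(-29), np.int64(42)), (np.int64(-69), np.int6
[... 2803 characters left out ...]
.int64(28)), (np.int64(-70), np.int64(-12), np.int64(18)), (np.int64(-73), np.int64(-21), np.int64(12)), (np.int64(-78), np.int64(-23), np.int64(12)), (np.int64(-84), np.int64(-25), np.int64(12)), (np.int64(-90), np.int64(-26), np.int64(14))]
248 [(np.int64(-59), np.int64(35), np.int64(42)), (np.int64(-64), np.int64(31), np.int64(41)), (np.int64(-69), np.int64(29), np.int64(41)), (np.int64(-70), np.int64(16), np.int64(31)), (np.int64(-69), np.int64(0), np.int64(19)), (np.int64(-72), np.int64(-8), np.int64(13)), (np.int64(-77), np.int64(-10), np.int64(14)), (np.int64(-82), np.int64(-15), np.int64(12)), (np.int64(-88), np.int64(-17), np.int64(12)), (np.int64(-93), np.int64(-20), np.int64(11))]
```

View pics/s5.png

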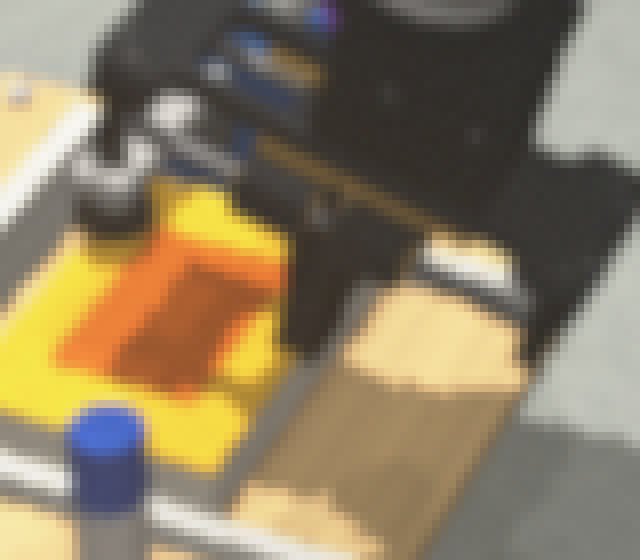

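View pics/wrist5.png

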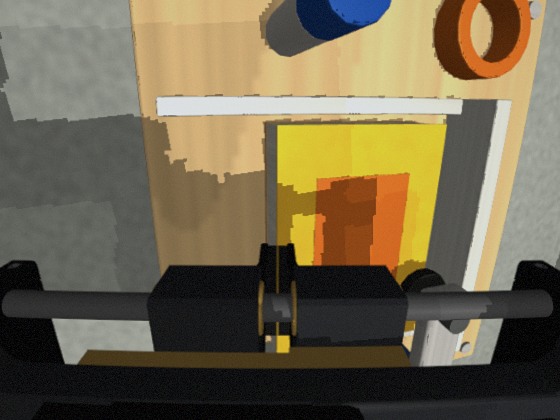

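```bash
python3 -c "
from h import *
c=vision.capture('wrist'); c['pose']=c['hand_eye']
for x in (266,272,284,290):
  print(x,[tuple(np.round(1000*atd(c,(x,r)),1)) for r in (240,244,248,252,258,270,290)])
c=vision.capture('side')
for x in (261,262,263,264,265):
  print(x,[tuple(np.round(1000*toj(ray(c,(x,r))[0]+ray(c,(x,r))[1]*c['depth'][r,x])).astype(int)) for r in (241,242,243,244,245)])
"
```

```text
266 [(np.float64(-2.9), np.float64(-7.9), np.float64(7.4)), (np.float64(10.2), np.float64(-6.7), np.float64(-27.4)), (np.float64(10.3), np.float64(-6.5), np.float64(-32.7)), (np.float64(10.2), np.float64(-6.3), np.float64(-37.4)), (np.float64(10.1), np.float64(-6.1), np.float64(-43.9)), (np.float64(8.7), np.float64(-5.8), np.float64(-53.3)), (np.float64(8.6), np.float64(-5.3), np.float64(-70.2))]
272 [(np.float64(2.3), np.float64(-3.8), np.float64(-4.4)), (np.float64(-0.3), np.float64(-3.8), np.float64(-4.6)), (np.float64(8.6), np.float64(-3.4), np.float64(-29.1)), (np.float64(8.5), np.float64(-3.3), np.float64(-33.8)), (np.float64(8.8), np.float64(-3.2), np.float64(-41.2)), (np.float64(8.5), np.float64(-3.0), np.float64(-52.9)), (np.float64(8.6), np.float64(-2.8), np.float64(-70.2))]
284 [(np.float64(8.5), np.float64(3.3), np.float64(-18.3)), (np.float64(6.1), np.float64(3.3), np.float64(-18.6)), (np.float64(8.8), np.float64(3.1), np.float64(-29.6)), (np.float64(8.8), np.float64(3.0), np.float64(-34.4)), (np.float64(8.6), np.float64(2.8), np.float64(-40.9)), (np.float64(8.7), np.flo
[... 931 characters left out ...]
4(32))]
263 [(np.int64(-78), np.int64(12), np.int64(57)), (np.int64(-78), np.int64(12), np.int64(54)), (np.int64(-80), np.int64(16), np.int64(53)), (np.int64(-80), np.int64(16), np.int64(50)), (np.int64(-71), np.int64(-2), np.int64(29))]
264 [(np.int64(-82), np.int64(14), np.int64(60)), (np.int64(-84), np.int64(19), np.int64(61)), (np.int64(-84), np.int64(18), np.int64(56)), (np.int64(-82), np.int64(14), np.int64(49)), (np.int64(-70), np.int64(-11), np.int64(22))]
265 [(np.int64(-85), np.int64(13), np.int64(60)), (np.int64(-82), np.int64(8), np.int64(52)), (np.int64(-69), np.int64(-21), np.int64(22)), (np.int64(-71), np.int64(-16), np.int64(23)), (np.int64(-70), np.int64(-20), np.int64(16))]
```

The wrist depth puts the real fingertips about 20–25 mm behind the reported TCP along the tool axis, so they passed just over the block. I'm measuring the gripper body's envelope before going deeper, because the presser bar is close by.

```bash
cat >> h.py <<'E'
def cloud(c):
    K=np.array([[c['fx'],0,c['cx']],[0,c['fy'],c['cy']],[0,0,1]]); h,w=c['depth'].shape
    uv=np.stack(np.meshgrid(np.arange(w),np.arange(h)),-1).reshape(-1,1,2).astype(float)
    u=cv2.undistortPoints(uv,K,np.array(c['distortion'],float))[:,0]
    P=np.array(c['pose']); D=c['depth'].reshape(-1,1)
    X=np.c_[u[:,0],-u[:,1],-np.ones(len(u))]*D
    return (X@P[:3,:3].T+P[:3,3]).reshape(h,w,3)
E
python3 -c "
from h import *
s=status.read_state(); R=np.array(s['tcp_rot']);p=np.array(s['position'])
for n in ['side','top']:
  c=vision.capture(n); W=cloud(c); ok=(c['depth']>0)&(c['img'].sum(-1)<150)
  J=(W-JO)@JR; T=(W-p)@R
  m=ok&(np.abs(J[...,1]-.0)<.09)&(J[...,0]>-.2)&(J[...,0]<.05)&(J[...,2]>.05)&(T[...,2]>-.16)
  t=T[m]*1000
  print(n,m.sum(),'tool min',np.percentile(t,[1,99],axis=0))
  for zl in range(-160,-10,10):
    q=t[(t[:,2]>zl)&(t[:,2]<=zl+10)]
    if len(q)>3: print(zl,len(q),'x',np.percentile(q[:,0],[3,97]),'y',np.percentile(q[:,1],[3,97]))
"
```

```text
side 191 tool min [[  -4.0226  -87.7532 -159.6735]
 [  37.4457   11.6312  -58.9844]]
-160 74 x [11.6993 28.6808] y [-50.1044  11.1795]
-150 75 x [ 9.3895 27.7565] y [-49.902    9.2609]
-140 23 x [-6.6609 26.6128] y [-51.0962   4.8374]
-130 7 x [35.0491 39.1005] y [-89.7545  49.1854]
top 656 tool min [[ -36.5743   19.1819 -143.8874]
 [  35.3979   94.4617  -24.9917]]
-150 207 x [-32.7508  32.48  ] y [29.3332 91.1689]
-140 288 x [-33.7244  32.2002] y [27.1765 93.2033]
-130 77 x [-36.4073  35.6648] y [17.8019 32.9755]
-120 59 x [-35.524   33.6511] y [21.9464 61.78  ]
-110 13 x [-36.1612  20.9832] y [32.4387 85.7777]
-20 5 x [-38.5765 -31.8487] y [80.0487 82.7504]
```

```bash
python3 -c "
from h import *
s=status.read_state(); R=np.array(s['tcp_rot']);p=np.array(s['position'])
c=vision.capture('side'); W=cloud(c); ok=(c['depth']>0)
T=(W-p)@R*1000; J=(W-JO)@JR*1000
m=ok&(np.abs(T[...,0])<50)&(np.abs(T[...,1])<105)&(T[...,2]>-170)&(T[...,2]<-15)&(J[...,2]>46)
rows,cols=np.where(m); print(rows.min(),rows.max(),cols.min(),cols.max())
for r in range(195,246,3):
  print(r,[(cc,)+tuple(T[r,cc].astype(int).tolist())+(int(J[r,cc,2]),) for cc in range(232,300,4) if m[r,cc]])
"
```

```text
193 245 235 306
195 [(248, -27, 88, -136, 178), (252, -33, 78, -138, 177)]
198 [(244, -2, 89, -140, 183), (248, -12, 81, -138, 178), (252, -20, 72, -139, 176)]
201 [(240, 16, 92, -140, 183), (244, 5, 84, -137, 178), (248, -2, 76, -137, 176), (252, -8, 66, -138, 175), (256, -17, 58, -137, 171)]
204 [(240, 26, 86, -139, 181), (244, 19, 78, -140, 179), (248, 4, 71, -133, 171), (252, -29, 70, -111, 149), (260, -15, 43, -136, 166), (264, -22, 34, -136, 164)]
207 [(236, 35, 92, -130, 174), (240, 33, 82, -136, 176), (244, 26, 73, -136, 174), (248, 20, 64, -137, 173), (256, -24, 55, -111, 146), (260, -16, 41, -125, 155), (264, -17, 30, -131, 158)]
210 [(236, 36, 90, -122, 165), (240, 38, 78, -130, 170), (244, 37, 67, -136, 173), (248, 28, 59, -134, 169), (252, 27, 49, -140, 172), (260, -25, 41, -107, 138), (264, -18, 28, -120, 147), (268, 26, 6, -164, 184), (272, 22, -2, -168, 185)]
213 [(240, 30, 78, -113, 154), (252, 27, 46, -130, 161), (256, 25, 36, -135, 164), (260, 22, 26, -139, 165), (264, 24, 14, -148, 170), (268, 25, 4, -155, 174), (272, 27, -6, -162, 179), (276, 20, -15, -163, 177),
[... 1673 characters left out ...]
3, -68, 93), (264, 11, 2, -75, 97), (268, 36, -14, -106, 122), (272, 38, -24, -114, 128), (276, 32, -34, -115, 126), (288, 28, -64, -131, 134), (292, 28, -74, -138, 138), (296, 20, -83, -138, 135)]
234 [(260, 12, 10, -58, 83), (264, 6, 0, -60, 82), (268, 12, -11, -73, 91), (272, 39, -27, -105, 118), (280, 32, -47, -112, 119), (288, 36, -68, -128, 130), (292, 40, -79, -139, 137), (296, 31, -88, -138, 134)]
237 [(260, 12, 7, -48, 72), (264, 6, -2, -49, 71), (284, 30, -60, -107, 112), (288, 31, -70, -114, 116), (292, 35, -81, -125, 123), (296, 36, -91, -132, 128)]
240 [(260, 12, 5, -37, 61), (264, 12, -6, -45, 66), (292, 38, -84, -118, 116)]
243 [(264, 10, -8, -32, 52), (292, 27, -86, -98, 96)]
```

The body's underside is at tool z ≈ −95, about 24 mm further back than stated. That matches the fingertip offset, so the bar stays clear with a central push. I'll back off, go about 24 mm lower, and push again.

Request:
send_rows(moves=[[0, -0.45, -0.12, 0, 0, 0, 1], [0, -0.45, -0.12, 0, 0, 0, 1], [0, -0.12, 0.45, 0, 0, 0, 1], [0, -0.12, 0.45, 0, 0, 0, 1], [0, 0, 0, 0, 0, 0, 1]])

```text
time_s: 10.32
position: [0.501, 0.0837, -0.001]
tcp_rot: [[0.095, 0.962, 0.256], [0.995, -0.092, -0.025], [-0.0, 0.257, -0.966]]
force: [-0.7, 0.5, -0.3]
opening: 0.003
```

```bash
python3 -c "
from h import *
st([-.05,.003,.000])
c=vision.capture('side')
im=cv2.cvtColor(c['img'],cv2.COLOR_RGB2BGR)[200:270,225:305]
cv2.imwrite('pics/s6.png',cv2.resize(im,None,fx=8,fy=8,interpolation=cv2.INTER_NEAREST))
J=(cloud(c)-JO)@JR*1000
for r in range(240,254,2): print(r,[tuple(J[r,x].astype(int).tolist()) for x in range(258,276,2)])
"
```

```text
10.325 jig TCP [-0.0888  0.0034 -0.001 ] force(jig) [-0.7479  0.4171 -0.2703] open 0.002701691815822646
[[ 0.0004  0.9665  0.2568]
 [ 1.     -0.0003 -0.0002]
 [-0.0001  0.2568 -0.9665]] [ -2.6  39.9 119.   -6.7   6.3   9.3]
units to target [-0.0172  1.5084  0.3615]
240 [(-55, -1, 43), (-59, -7, 40), (-65, -7, 42), (-72, -7, 44), (-70, -24, 31), (-94, 13, 67), (-100, 13, 69), (-107, 13, 71), (-126, 43, 100)]
242 [(-57, 4, 41), (-64, 4, 43), (-69, 1, 43), (-70, -11, 33), (-69, -27, 21), (-95, 15, 62), (-100, 11, 60), (-107, 13, 64), (-114, 16, 69)]
244 [(-62, 13, 42), (-66, 9, 40), (-69, 2, 35), (-70, -10, 26), (-69, -26, 14), (-95, 16, 55), (-100, 12, 53), (-108, 16, 59), (-114, 17, 62)]
246 [(-65, 19, 39), (-70, 17, 40), (-71, 4, 30), (-69, -12, 16), (-72, -20, 11), (-95, 16, 47), (-102, 16, 49), (-106, 12, 48), (-115, 17, 55)]
248 [(-70, 30, 42), (-70, 16, 31), (-70, 2, 21), (-71, -9, 12), (-76, -12, 11), (-93, 10, 34), (-99, 11, 37), (-108, 16, 44), (-104, -7, 24)]
250 [(-69, 28, 32), (-68, 13, 21), (-70, 4, 14), (-75, 0, 12), (-89, 15, 29), (-94, 14, 30), (-102, 16, 35), (-107, 13, 34), (-102, -12, 12)]
252 [(-69, 28, 25), (-69, 15, 14), (-73, 10, 12), (-80, 10, 14), (-83, 2, 9), (-90, 4, 13), (-101, 14, 25), (-100, -3, 10), (-105, -5, 10)]
```

View pics/s6.png

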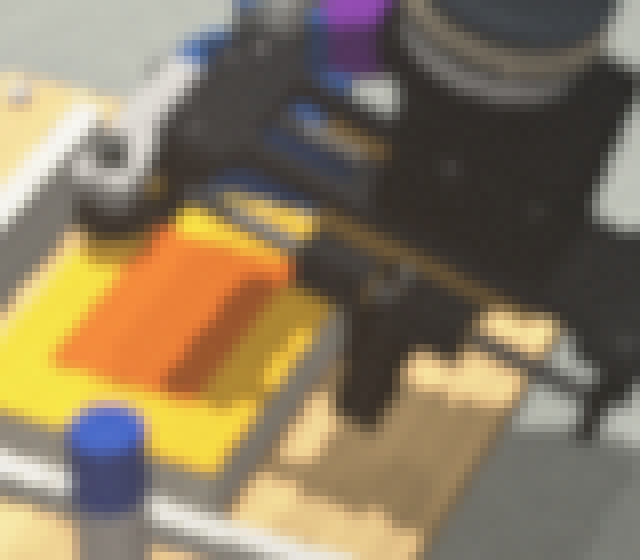

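The finger now sits low behind the block's rear face, about 20 mm short of it with the tip about 25 mm up. Pushing.

Request:
send_rows(moves=[[0, 0.24, 0.064, 0, 0, 0, 1], [0, 0.24, 0.064, 0, 0, 0, 1], [0, 0.24, 0.064, 0, 0, 0, 1], [0, 0.24, 0.064, 0, 0, 0, 1], [0, 0.24, 0.064, 0, 0, 0, 1], [0, 0.24, 0.064, 0, 0, 0, 1], [0, 0, 0, 0, 0, 0, 1]])

```text
time_s: 11.25
position: [0.5377, 0.0803, 0.0004]
tcp_rot: [[0.095, 0.962, 0.256], [0.995, -0.092, -0.025], [-0.0, 0.257, -0.966]]
force: [-1.3, -0.4, -0.7]
opening: 0.003
```

```bash
cat > blk.py <<'E'
from h import *
import sys
def blk():
    c=vision.capture('side'); J=(cloud(c)-JO)@JR*1000
    c2=vision.capture('top'); J2=(cloud(c2)-JO)@JR*1000
    h=cv2.cvtColor(c2['img'],cv2.COLOR_RGB2HSV)
    for cc,JJ,n in ((c,J,'side'),(c2,J2,'top')):
        h=cv2.cvtColor(cc['img'],cv2.COLOR_RGB2HSV)
        yel=(h[...,0]>8)&(h[...,0]<33)&(h[...,1]>170)&(JJ[...,2]>36)&(JJ[...,2]<49)&(abs(JJ[...,0])<90)&(abs(JJ[...,1])<90)
        P=JJ[yel]; print(n,len(P),'x',np.percentile(P[:,0],[.5,2,98,99.5]),'y',np.percentile(P[:,1],[.5,2,98,99.5]),'z',np.percentile(P[:,2],[5,50,95]))
        for a in range(-80,80,20):
            q=P[(P[:,1]>a)&(P[:,1]<=a+20)]
            if len(q)>10: print('  y',a,'xmin/max',np.round([q[:,0].min(),q[:,0].max()],1),end=';')
        print()
    save(c,sys.argv[1]+'s'); save(c2,sys.argv[1]+'t')
    a=cv2.cvtColor(c2['img'],cv2.COLOR_RGB2BGR)[105:240,180:330]
    b=cv2.cvtColor(c['img'],cv2.COLOR_RGB2BGR)[170:290,175:310]
    a=cv2.resize(a,(435,391),interpolation=cv2.INTER_CUBIC);b=cv2.resize(b,(440,391),interpolation=cv2.INTER_CUBIC)
    cv2.imwrite('pics/'+sys.argv[1]+'.png',np.hstack([a,b])[:,:800] if 0 else cv2.resize(np.hstack([a,b]),(796,356)))
st([-.043,.003,0]); blk()
E
python3 blk.py b7
```

```text
11.25 jig TCP [-0.0519  0.0035  0.0004] force(jig) [-1.2858 -0.4958 -0.6876] open 0.0030395374221386068
[[ 0.0003  0.9664  0.2572]
 [ 1.     -0.0003 -0.0002]
 [-0.0001  0.2572 -0.9664]] [ -2.9  40.3 113.9  -3.5  10.9   6. ]
units to target [-0.021   0.3398  0.1067]
side 697 x [-49.8159 -47.6753  48.3549  50.3751] y [-41.8922 -33.91    74.4535  76.5743] z [39.3939 42.0432 44.3881]
  y -40 xmin/max [-35.9  50. ];  y -20 xmin/max [-44.3  50.2];  y 0 xmin/max [-50.7  50.6];  y 20 xmin/max [-49.1  50.9];  y 40 xmin/max [-51.1  49.3];  y 60 xmin/max [-50.  51.];
top 1198 x [-49.8747 -47.8193  52.218   53.4648] y [-69.1905 -67.6568  75.1467  77.0909] z [39.5005 43.4765 47.0738]
  y -80 xmin/max [-50.6  53.5];  y -60 xmin/max [-50.   51.8];  y -40 xmin/max [-50.6  53.2];  y -20 xmin/max [-35.6  53.7];  y 0 xmin/max [-36.6  53.1];  y 20 xmin/max [-34.9  54. ];  y 40 xmin/max [-50.   53.7];  y 60 xmin/max [-50.2  53.6];
```

View pics/b7.png

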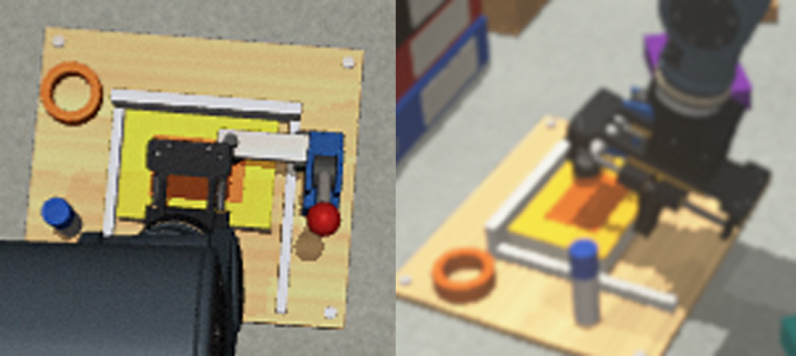

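The block has slid square to about 6–7 mm short of the fence. I'll finish gently, watching the force.

Request:
send_rows(moves=[[0, 0.1, 0.026, 0, 0, 0, 1], [0, 0.1, 0.026, 0, 0, 0, 1], [0, 0, 0, 0, 0, 0, 1]])

```text
time_s: 11.72
position: [0.5431, 0.0798, 0.0004]
tcp_rot: [[0.095, 0.962, 0.257], [0.995, -0.092, -0.025], [-0.0, 0.258, -0.966]]
force: [-3.1, -0.5, -0.9]
opening: 0.007
```

Request:
send_rows(moves=[[0, 0.06, 0.016, 0, 0, 0, 1], [0, 0, 0, 0, 0, 0, 1]])

```text
time_s: 11.98
position: [0.5431, 0.0798, 0.0003]
tcp_rot: [[0.095, 0.963, 0.254], [0.995, -0.092, -0.025], [-0.0, 0.255, -0.967]]
force: [-6.7, 1.0, 4.0]
opening: 0.007
```

Request:
send_rows(moves=[[0, 0.06, 0.016, 0, 0, 0, 1], [0, 0, 0, 0, 0, 0, 1]])

```text
time_s: 12.22
position: [0.5431, 0.0797, 0.0001]
tcp_rot: [[0.095, 0.963, 0.251], [0.995, -0.092, -0.024], [-0.0, 0.252, -0.968]]
force: [-7.8, -0.0, 6.0]
opening: 0.004
```

Request:
send_rows(moves=[[0, 0.12, 0.032, 0, 0, 0, 1], [0, 0, 0, 0, 0, 0, 1]])

```text
time_s: 12.48
position: [0.543, 0.0797, -0.0004]
tcp_rot: [[0.095, 0.965, 0.246], [0.995, -0.092, -0.024], [-0.001, 0.247, -0.969]]
force: [-12.2, 1.1, 9.3]
opening: 0.004
```

```bash
python3 blk.py b8
```

```text
12.475 jig TCP [-0.0465  0.0034 -0.0004] force(jig) [-12.2423  -0.0412   9.3291] open 0.0035850162113603766
[[ 0.      0.9691  0.2468]
 [ 1.      0.0002 -0.0008]
 [-0.0008  0.2468 -0.9691]] [ -2.9  40.5 112.7  -3.1  12.6   5.5]
units to target [-0.0178  0.1416  0.0189]
side 688 x [-44.179  -41.979   54.509   55.9205] y [-38.6211 -31.9939  74.1175  76.0044] z [39.3884 41.9694 44.2933]
  y -40 xmin/max [-22.8  56.3];  y -20 xmin/max [-39.3  55.8];  y 0 xmin/max [-44.7  56.4];  y 20 xmin/max [-44.1  56.7];  y 40 xmin/max [-46.6  55.9];  y 60 xmin/max [-43.3  55.4];
top 1200 x [-44.4947 -42.7097  58.2777  59.374 ] y [-69.5332 -67.8348  75.2357  76.9182] z [39.7001 43.4796 47.2134]
  y -80 xmin/max [-43.7  58.4];  y -60 xmin/max [-44.7  60.2];  y -40 xmin/max [-45.1  58.4];  y -20 xmin/max [-30.6  59.3];  y 0 xmin/max [-28.8  59.8];  y 20 xmin/max [-30.7  59.4];  y 40 xmin/max [-45.4  59.7];  y 60 xmin/max [-43.8  58.3];
```

View pics/b8.png

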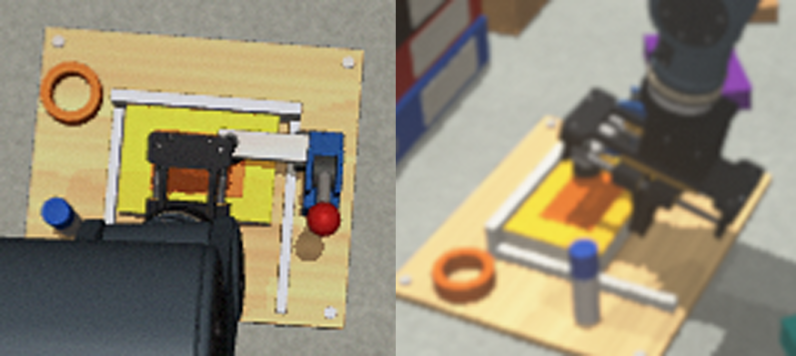

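The block is flush: its rear face is at jig x ≈ −45 mm, its front at ≈ +59.5 mm across the whole width, and the push force rose to 12 N with no further motion. I'll back straight off, then rise.

Request:
send_rows(moves=[[0, -0.3, -0.08, 0, 0, 0, 1], [0, -0.4, -0.11, 0, 0, 0, 1], [0, -0.4, -0.11, 0, 0, 0, 1], [0, -0.4, -0.11, 0, 0, 0, 1], [0, 0.2, -0.8, 0, 0, 0, 1], [0, 0.2, -0.8, 0, 0, 0, 1], [0, 0.2, -0.8, 0, 0, 0, 1], [0, 0.2, -0.8, 0, 0, 0, 1], [0, 0.2, -0.8, 0.5, 0, 0, 1], [0, 0.2, -0.9, 0.5, 0, 0, 1], [0, 0.1, -0.9, 0.5, 0, 0, 1], [0, 0, 0, 0, 0, 0, 1]])

```text
time_s: 14.08
position: [0.5141, 0.0824, 0.1509]
tcp_rot: [[0.096, 0.995, 0.007], [0.995, -0.096, -0.001], [-0.0, 0.007, -1.0]]
force: [0.0, -0.1, -0.5]
opening: 0.005
```

```bash
sed -i 's/st(\[.*\]); blk()/st([-.105,-.117,.135]); blk()/' blk.py; python3 blk.py b9; python3 -c "
from h import *
c=vision.capture('top')
for r in models.landmark_of('top','knob')[:2]: print(r['confidence'],r['point'],toj(atz(c,r['point'],.168)))
h=cv2.cvtColor(c['img'],cv2.COLOR_RGB2HSV); m=((h[...,0]<6)|(h[...,0]>174))&(h[...,1]>180)&(h[...,2]>60)
J=(cloud(c)-JO)@JR; m&=(J[...,2]>.12)&(J[...,2]<.2); r,cc=np.where(m); print(len(r),(cc.min()+cc.max())/2,(r.min()+r.max())/2, toj(atz(c,((cc.min()+cc.max())/2,(r.min()+r.max())/2),.168)))
"
```

```text
14.075 jig TCP [-0.0756  0.0034  0.1509] force(jig) [ 0.0261 -0.0582 -0.479 ] open 0.005272653478280387
[[ 0.0009  1.      0.0073]
 [ 1.     -0.0009 -0.0001]
 [-0.0001  0.0073 -1.    ]] [ -3.2  25.8 100.1  -0.   53.7   2.3]
units to target [-4.8165 -1.1779  0.6279]
side 836 x [-44.2015 -42.9836  54.0596  55.9772] y [-63.3369 -59.6032  73.6465  77.3789] z [39.2766 41.9025 44.3362]
  y -80 xmin/max [-37.7  14.9];  y -60 xmin/max [-46.3  55.1];  y -40 xmin/max [-44.2  57.4];  y -20 xmin/max [-43.8  55.8];  y 0 xmin/max [-44.2  55.1];  y 20 xmin/max [-45.3  56.8];  y 40 xmin/max [-44.9  56.4];  y 60 xmin/max [-43.9  56.4];
top 317 x [-44.9033 -43.618   58.3259  59.1562] y [-69.6874 -69.3354 -38.9144 -36.2113] z [39.6303 43.3921 47.2831]
  y -80 xmin/max [-43.5  58.1];  y -60 xmin/max [-45.2  59.8];  y -40 xmin/max [45.2 58.8];
0.72 [303.2, 190.7] [-0.0633 -0.1195  0.168 ]
124 302.0 188.0 [-0.0573 -0.1163  0.168 ]
```

View pics/b9.png

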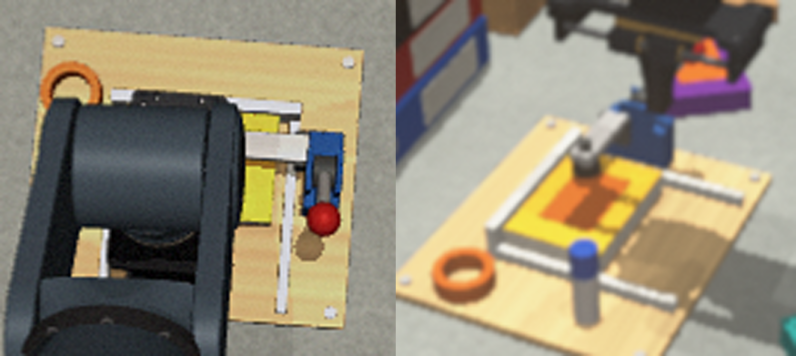

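Request:
send_rows(moves=[[0, -0.7, 0.3, 0, 0, 0, 1], [0, -0.7, 0.33, 0, 0, 0, 1], [-0.8, 0, 0, 0, 0, 0, 1], [-0.8, 0, 0, 0, 0, 0, 1], [-0.8, 0, 0, 0, 0, 0, 1], [-0.8, 0, 0, 0, 0, 0, 1], [-0.8, 0, 0, 0, 0, 0, 1], [-0.8, 0, 0, 0, 0, 0, 1], [0, 0, 0, 0, 0, 0, 1]])

```text
time_s: 15.4
position: [0.4632, -0.0336, 0.1328]
tcp_rot: [[0.097, 0.995, -0.002], [0.995, -0.097, 0.001], [0.0, -0.002, -1.0]]
force: [-0.9, 0.3, -0.2]
opening: 0.004
```

```bash
sed -i 's/st(\[.*\]); blk()/st([-.02,-.117,.135]); blk()/' blk.py; python3 blk.py b10; python3 -c "
from h import *
c=vision.capture('side'); J=(cloud(c)-JO)@JR*1000
im=cv2.cvtColor(c['img'],cv2.COLOR_RGB2BGR)[140:230,220:320]
cv2.imwrite('pics/s10.png',cv2.resize(im,None,fx=6,fy=6,interpolation=cv2.INTER_NEAREST))
m=(abs(J[...,1]+117)<25)&(J[...,0]>-150)&(J[...,0]<0)&(J[...,2]>100)
P=J[m&(c['img'].sum(-1)<200)]
for z in range(120,240,8):
  q=P[(P[:,2]>z)&(P[:,2]<=z+8)]
  if len(q): print(z,len(q),q.min(0)[:2],q.max(0)[:2])
"
```

```text
15.4 jig TCP [-0.1152 -0.1169  0.1328] force(jig) [-0.9739  0.2237 -0.1826] open 0.004306580437842757
[[ 0.0026  1.     -0.002 ]
 [ 1.     -0.0026  0.0004]
 [ 0.0004 -0.002  -1.    ]] [-18.   23.9 108.3  -0.   47.9 -12.4]
units to target [ 0.0073  3.8091 -0.0947]
side 834 x [-43.8866 -42.3614  54.2443  56.2887] y [-62.4605 -60.2074  73.8672  75.8296] z [39.4329 41.7738 44.2529]
  y -80 xmin/max [-44.   14.6];  y -60 xmin/max [-45.   53.6];  y -40 xmin/max [-43.6  57.5];  y -20 xmin/max [-44.1  56.3];  y 0 xmin/max [-43.5  54.8];  y 20 xmin/max [-43.5  56.8];  y 40 xmin/max [-44.6  56.8];  y 60 xmin/max [-12.   56.1];
top 1414 x [-44.0772 -43.0269  58.099   59.2943] y [-65.4518 -54.422   74.6417  76.6914] z [39.599  43.4936 47.2883]
  y -80 xmin/max [43.8 57.8];  y -60 xmin/max [-30.   59.5];  y -40 xmin/max [-45.6  59.6];  y -20 xmin/max [-44.8  59.4];  y 0 xmin/max [-44.1  59.7];  y 20 xmin/max [-45.3  58.6];  y 40 xmin/max [-45.2  60.4];  y 60 xmin/max [-44.   58.8];
152 1 [-114.6674 -107.7209] [-114.6674 -107.7209]
160 13 [-124.8421 -116.9724] [-109.1468 -103.4174]
168 15 [-124.4415 -115.4998] [-109.2149 -101.9108]
176 14 [-125.1879 -114.9028] [-108.1385 -102.6772]
184 18 [-126.7222 -114.8262] [-107.259 -102.409]
192 16 [-127.3745 -113.63  ] [-106.8477 -101.1985]
200 25 [-129.9362 -112.0032] [-104.9006 -101.5716]
208 21 [-131.1383 -112.9777] [-101.2387 -102.7087]
216 6 [-108.3679 -104.9668] [-101.6948 -100.2336]
224 2 [-107.7814 -103.446 ] [-105.5807 -101.1743]
232 13 [-147.783  -130.9454] [ -33.9774 -101.1297]
```

View pics/s10.png

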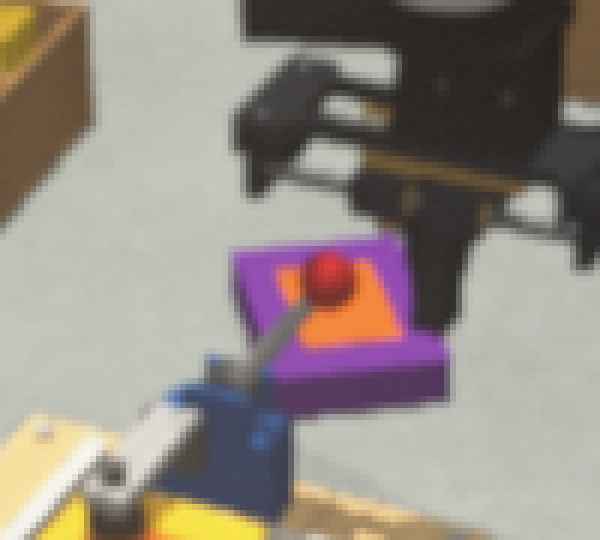

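View pics/b10.png

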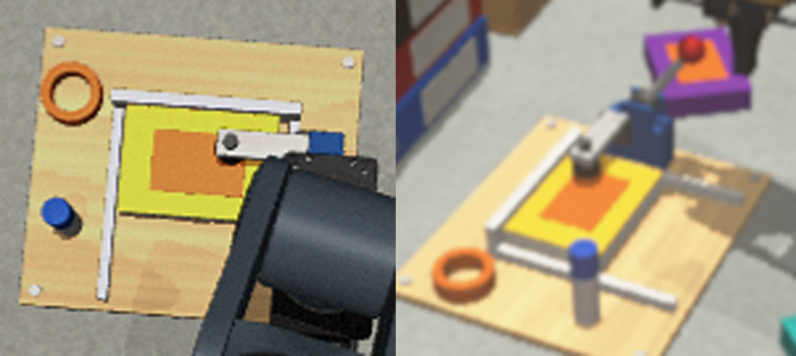

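The finger stands about 37 mm behind the knob, level with it and with its tip about 156 mm up. Pushing +x.

Request:
send_rows(moves=[[0, 0.5, 0, 0, 0, 0, 1], [0, 0.5, 0, 0, 0, 0, 1], [0, 0.3, 0, 0, 0, 0, 1], [0, 0.3, 0, 0, 0, 0, 1], [0, 0.3, 0, 0, 0, 0, 1], [0, 0.3, 0, 0, 0, 0, 1], [0, 0.3, 0, 0, 0, 0, 1], [0, 0.3, 0, 0, 0, 0, 1]])

```text
time_s: 16.55
position: [0.53, -0.0385, 0.1341]
tcp_rot: [[0.095, 0.995, -0.009], [0.996, -0.094, 0.002], [0.001, -0.009, -1.0]]
force: [-5.6, 1.0, 6.8]
opening: 0.003
```

```bash
python3 -c "
from h import *
st([-.01,-.117,.133])
c=vision.capture('side')
im=cv2.cvtColor(c['img'],cv2.COLOR_RGB2BGR)[140:230,220:320]
cv2.imwrite('pics/s11.png',cv2.resize(im,None,fx=6,fy=6,interpolation=cv2.INTER_NEAREST))
"
```

```text
16.55 jig TCP [-0.0482 -0.1155  0.1341] force(jig) [-5.62    0.4442  6.7699] open 0.0033620221003132942
[[-0.0003  1.     -0.0087]
 [ 1.      0.0003  0.0012]
 [ 0.0012 -0.0087 -1.    ]] [-16.2  28.3  98.7  -0.   53.5 -10.8]
units to target [-0.0611  1.5302  0.0314]
```

View pics/s11.png

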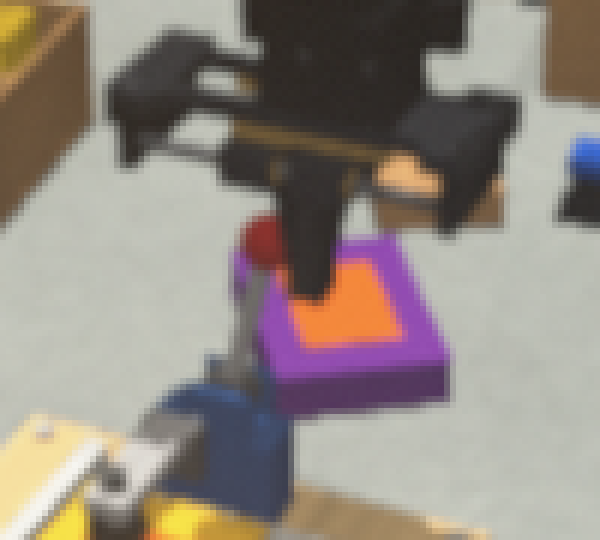

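The lever is moving and is now near upright, with the knob at about (262, 240) in the zoomed view.

Request:
send_rows(moves=[[0, 0.3, 0, 0, 0, 0, 1], [0, 0.3, 0, 0, 0, 0, 1], [0, 0.3, 0, 0, 0, 0, 1], [0, 0.3, 0, 0, 0, 0, 1], [0, 0, 0, 0, 0, 0, 1]])

```text
time_s: 17.23
position: [0.5652, -0.043, 0.1335]
tcp_rot: [[0.095, 0.995, 0.001], [0.995, -0.095, -0.0], [-0.0, 0.001, -1.0]]
force: [0.9, 0.3, -0.5]
opening: 0.006
```

```bash
python3 -c "
from h import *
st([-.01,-.117,.133])
c=vision.capture('side')
im=cv2.cvtColor(c['img'],cv2.COLOR_RGB2BGR)[140:230,220:320]
cv2.imwrite('pics/s12.png',cv2.resize(im,None,fx=6,fy=6,interpolation=cv2.INTER_NEAREST))
"
```

```text
17.225 jig TCP [-0.0128 -0.1166  0.1335] force(jig) [ 0.8805  0.3631 -0.5332] open 0.005630355766630131
[[ 0.0003  1.      0.0008]
 [ 1.     -0.0003 -0.0001]
 [-0.0001  0.0008 -1.    ]] [-15.6  30.5  94.2   0.   55.3 -10.2]
units to target [-0.015   0.1139  0.0205]
```

View pics/s12.png

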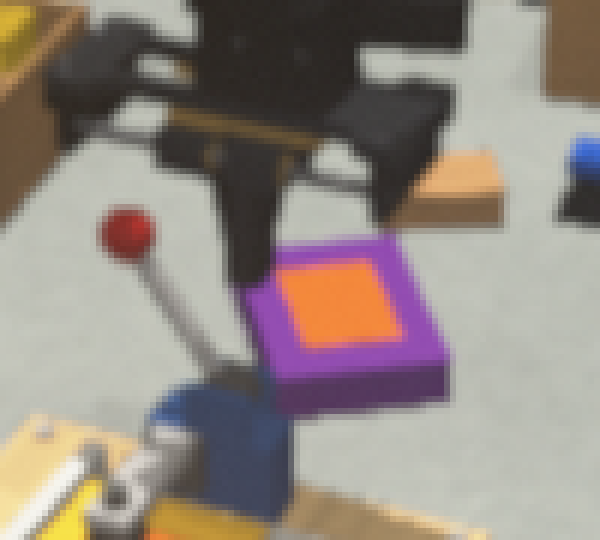

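It snapped over. Retreating back and up, then a final check.

Request:
send_rows(moves=[[0, -0.8, -0.4, 0, 0, 0, 1], [0, -0.8, -0.8, 0, 0, 0, 1], [0, -0.8, -0.8, 0, 0, 0, 1], [-0.5, -0.8, -0.8, 0, 0, 0, 1], [-1, -0.6, -0.5, 0, 0, 0, 1], [-1, -0.5, 0, 0, 0, 0, 1], [-1, -0.3, 0, 0, 0, 0, 1], [-1, -0.3, 0, 0, 0, 0, 1], [-1, -0.3, 0, 0, 0, 0, 1], [-1, 0, 0, 0, 0, 0, 1], [-1, 0, 0, 0, 0, 0, 1], [0, 0, 0, 0, 0, 0, 1]])

```text
time_s: 18.77
position: [0.4168, -0.2184, 0.2162]
tcp_rot: [[0.098, 0.995, 0.0], [0.995, -0.098, -0.0], [-0.0, 0.0, -1.0]]
force: [-0.3, 0.5, 0.1]
opening: 0.004
```

```bash
python3 blk.py b13; python3 -c "
from h import *
for n in ('top','side'):
  c=vision.capture(n); J=(cloud(c)-JO)@JR
  h=cv2.cvtColor(c['img'],cv2.COLOR_RGB2HSV); m=((h[...,0]<6)|(h[...,0]>174))&(h[...,1]>160)&(h[...,2]>60)&(J[...,2]>.12)&(J[...,2]<.2)&(abs(J[...,0])<.1)
  print('knob',n,m.sum(),np.median(J[m],0))
  for r in models.landmark_of(n,'presser_top')[:1]: print('presser',r['confidence'],toj(atd(c,r['point'])))
  m2=(J[...,0]>.012)&(J[...,0]<.032)&(J[...,1]>-.095)&(J[...,1]<-.05)&(J[...,2]>.055); print('bar z',np.median(J[m2][:,2]))
"
```

```text
18.775 jig TCP [-0.1439 -0.3053  0.2162] force(jig) [-0.3141  0.5049  0.0921] open 0.00395761263817555
[[ 0.0029  1.      0.0004]
 [ 1.     -0.0029 -0.0003]
 [-0.0003  0.0004 -1.    ]] [-41.3  16.8 102.2  -0.   60.9 -35.7]
units to target [7.5466 4.9343 3.2481]
side 801 x [-43.4973 -42.2527  54.45    56.3755] y [-62.4056 -59.2822  73.5504  75.843 ] z [39.3878 41.7864 44.3043]
  y -80 xmin/max [-37.   11.1];  y -60 xmin/max [-44.5  55.9];  y -40 xmin/max [-42.8  55.7];  y -20 xmin/max [-44.6  56.7];  y 0 xmin/max [-43.6  55.2];  y 20 xmin/max [-43.3  57.3];  y 40 xmin/max [-43.7  55.1];  y 60 xmin/max [-43.5  56.6];
top 1663 x [-44.5029 -43.2756  57.8326  59.1133] y [-69.1428 -66.8419  74.2564  76.6222] z [39.6935 43.611  47.1947]
  y -80 xmin/max [-43.6  57.9];  y -60 xmin/max [-44.8  59.9];  y -40 xmin/max [-45.2  59.4];  y -20 xmin/max [-44.7  59.2];  y 0 xmin/max [-44.5  59.3];  y 20 xmin/max [-45.1  59.1];  y 40 xmin/max [-45.5  59.5];  y 60 xmin/max [-44.   58.4];
knob top 118 [ 0.0532 -0.1164  0.1799]
presser 0.58 [ 0.0256 -0.0594  0.0678]
bar z 0.06749422325854271
knob side 32 [ 0.0505 -0.1073  0.1747]
presser 0.7 [0.0626 0.1639 0.0305]
bar z 0.06609611971484247
```

View pics/b13.png

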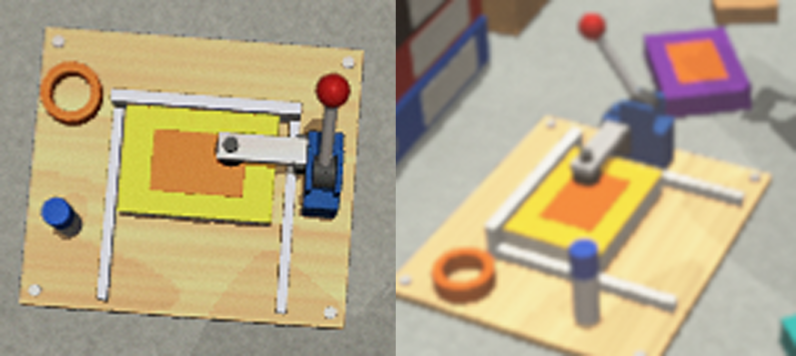

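View pics/b13t.png

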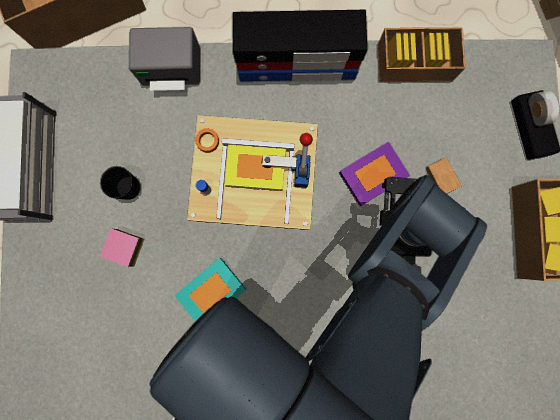

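The knob now leans to +x at about jig x = +53 mm and the bar top is at about 67 mm, against 66 mm when clamped. The block is flush, nothing else has moved and the arm is clear, so I'm handing in.

```bash
python3 -c "
from h import *
print(bot.hand_in())"
```

```text
the job is handed in; nothing more can be done
None
```

The job is done and handed in at about 19 s of the 42 s allowed. I pushed the block along the channel until it sat flush against the fence. Then I pushed the knob past centre, so the lever snapped to its clamped stop.

**Last checks:**
- **Block:** its rear face is at jig x ≈ −45 mm and its front at ≈ +59 mm all across its width. It is square and flat, with its top at 42–43 mm. It stopped moving as the push force rose to 12 N at the fence.
- **Lever:** the knob is at jig x ≈ +53 mm, leaning toward the fence.
- **Presser bar:** its top is at 66–67 mm, against the expected 66 mm when clamped.
- **Everything else:** the other things look unmoved in the pictures. The arm is clear, and the force reading is near zero.

**Disagreements and misses:**
- **Fingertip position:** the cameras put the real fingertips about 24 mm behind the reported TCP. My first pass skimmed just over the block without moving it. I measured the offset, went lower, and pushed again.
- **Block front edge:** the side camera reads it about 3 mm short of what the top camera does, at roughly 56 mm. The rear-edge readings agree to within about 1 mm, so I take this as calibration error.
- **Pad contact:** I did not see the pad touch the block directly. I inferred it from the bar's height and the lever's position.

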